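# Nest the brass taper bush loosely in its hub

## Robot

A 6-joint arm with a two-finger parallel gripper is mounted at the origin on a cart in front of the work surface, level with it; the furniture and walls round the work are solid. World frame = base frame: x ahead of the robot, y to its left, z up, the work surface at z = 0. Lengths are in m, angles in degrees, forces in N, time in s.
With the tool pointing down it reaches from about 0.25 to 0.725 m from the base axis. Payload 4 kg.
Tool frame: the origin (TCP) lies at the centre of the arm's flange, where the gripper is bolted on; the fingertips stand 173 mm ahead of it and the grasp point (between the pads) lies 155 mm ahead of it; z points along the fingers, y is the line along which they close (so a half turn about z gives the same grasp; the last joint's range is limited). The gripper opens to 85 mm and grips with 20 to 120 N. Pads are 22 mm wide; open, the fingers measure 114 mm over their backs; the gripper's body (76 mm by 85 mm) begins 54 mm behind the grasp point. The pads swing forward as they close: fully open they stand 13 mm farther back than shut.
Start: joints at [-69.958, 13.785, 0.286, 76.501, 0, 90], TCP at [0.171, -0.47, 0.405] pointing down, gripper open.
Joint ranges: [-155.79, 155.79], [-60.16, 107.12], [-62.33, 73.08], [-114, 123.19], [-81.49, 82.49], [-180, 180]. Speed limits (degrees/s): [159.86, 159.86, 180, 180, 180, 180].

## Interface

Orientations are given as [roll, pitch, yaw] about the fixed x, y, z axes, in that order (R = Rz(yaw) Ry(pitch) Rx(roll)).
In Python, from cell import robot, cams gives the robot as it stands. The module is installed in compiled form; this text tells all that it offers.
- The arm moves only by the tool servo_tool, never from a script. Its argument "increments" is a list of rows, each an object of numbers: "dx", "dy", "dz": the shift along the tool's x, y, z each as a share of 0.8 m, from -1 to 1; "rx", "ry", "rz": the turn, a rotation vector about the tool's x, y, z each as a share of 90 degrees, from -1 to 1; "hand": the opening, from -1 (shut) to 1 (fully open), so that 0 is half open. In form: [{"dx": .., "dy": .., "dz": .., "rx": .., "ry": .., "rz": .., "hand": ..}, ...]. A call has 1 to 8 rows; each row shifts and turns the commanded pose from where the row before left it, along the tool's axes as they then stand; what a row does not reach is not made up. A row lasts 1/12 s, in which the tool goes at most 41.7 mm and 7.16 degrees, less where a joint would pass 70% of its speed; a pose out of reach is approached as far as the arm can. A call with a number of a shift or a turn outside -1 to 1 is refused whole. A call with a gripper value outside its range is refused whole. The fingers move at their own pace and stop on an object; the grip force is fixed at half the most. Time passes only in rows, so rows that do not move let the fingers close. It gives the time, the measured TCP pose, the force, the opening and the grip force at its end, in the units of the state.
- robot.state(): the state, without advancing time (a new reading comes with each control period).
- cams.camera(name): name is "side" or "top" or "wrist"; returns a dict with "image" (384x512x3 uint8, blue, green, red), "fovy" (degrees; the focal length in pixels is half the picture's height over the tangent of half this angle, whatever the lens; pixels are square), "cx", "cy" (the principal point, pixels), "eye" and "rotation" of the camera in the world; the wrist camera has in their place "T_tool_cam" (4x4, takes a point from camera to tool coordinates, whose origin is the TCP and whose axes are the flange's). Camera axes: x right, y up, looking along -z (the intrinsics and any distortion apply to the point x, -y, -z); pixel columns grow to the right and rows downward; lengths in m; the calibration is good to about 2 mm. A picture is of the moment at which its call begins: read the wrist's pose just before it. There is no depth.
- robot.hand_in(): hands the job in; it is judged then, once.
The state is a dict: "clock": time; "joints": joint angles; "qvel": joint speeds; "effort": joint torques, N m; "tool_pos": TCP position; "tcp_rot": TCP orientation; "contact_force": force on the tool from outside, world axes, zero at the start; "moment": the same for the moment, N m; "opening": finger opening in m; "grasp_force": force on a finger pad.
Only numpy, scipy, OpenCV 4.12 (cv2) and the standard library are available. Lean on these libraries where they do the work, as an engineer would, in place of code of your own. Each camera call takes 0.05 s, during which the arm holds its last target. There are 200 camera calls.

## Task

Take the brass tapered bush (the brass one with the collar and the cone below it) and set it upright, narrow end down, in the tapered bore of the blue hub. Lower it gently, without pressing or dropping it, and let it settle under its own weight so that it sits loose and not jammed: a gap stays open under its collar. Leave the steel tapered bush and the straight brass sleeve where they stand.

Things in the scene. Friction and masses are not known exactly. Their poses are not given: they have to be found in the camera images.
- brass_taper: The bush to use: brass, upright on its narrow end, 62 mm tall, about 0.3 kg. Round collar 54 mm wide (36 to 62 mm above the foot), to be gripped from above at any yaw; below it a cone 36 mm tall, 52 mm wide under the collar, 32 mm at the foot; 19 mm through bore. Origin: centre of the foot, z up along its axis.
- hub: Blue fixed hub 88 mm wide, 50 mm tall, on a 120 mm square foot with bolt heads. Oiled bore in a steel ring, open at the top: 47.6 mm wide at the mouth, 25 mm at its floor (z 10 mm). The brass bush rests centred on the taper, foot at z 22 mm, collar 8 mm above the hub's top. Pushing down with over about 35 N wedges it. Origin: centre of the underside; z up along the bore.
- steel_taper: Bystander: grey steel bush of the same collar (54 mm by 26 mm) and total height (62 mm), but its cone is fatter (52 mm to 45 mm at the foot) and its bore 25 mm; it does not fit the hub. Origin: centre of the foot.
- brass_straight: Bystander: plain straight brass sleeve, 46 mm in diameter all the way, 62 mm tall, 31 mm bore, no collar and no taper. Origin: centre of the underside.
Mind the look-alikes: they are no part of the job. What is shaped like the brass_taper but turquoise is not meant.

How it is judged (in metres and radians):
At the end, for the whole second after the job is handed in: The brass tapered bush rests, released and still, narrow end down in the hub's bore: its foot within 10 mm of the bore's axis and 16 to 28 mm above the hub's underside (a gap of about 2 to 14 mm stays under its collar), tilted by less than 0.18 rad (10 degrees) (horizontal distance between brass_taper and hub below 0.01 m and z of brass_taper in the frame of hub between 0.016 and 0.028 m and angle between brass_taper's own z axis and vertical below 0.18 rad and linear speed of brass_taper below 0.02 m/s); the robot touches nothing.
It fails at once if the gripped bush was pressed into the taper (more than 80 N in all between bush and hub, which a steady downward push of about 40 N makes) (contact force between the fingers and brass_taper above 10 N and contact force between brass_taper and hub above 80 N).
It fails at once if the bush was dropped (let go and falling faster than 0.55 m/s, about 15 mm of free fall) (contact force between the fingers and brass_taper below 0.5 N and linear speed of brass_taper above 0.55 m/s).
It fails at once if the steel tapered bush was moved more than 40 mm (distance of steel_taper from where it was at the start of the episode above 0.04 m).
It fails at once if the straight brass sleeve was moved more than 40 mm (distance of brass_straight from where it was at the start of the episode above 0.04 m).
It also fails if it takes over 45 s, if anything falls off the work surface, if the arm or the gripper's body presses on something with over 40 N, if the wrist force passes 120 N, or if a joint passes its speed limit or range.

## Working session

There is one attempt and no reset: what is moved stays moved. The work goes in short steps, Python scripts to look and compute and a tool call to move; the robot and the scene stay as the last step left them, time stands still between calls to the robot, and variables do not carry over. Pictures are saved under pics/ and viewed, at most 10 in all, crops included, and the job is handed in when it is done.

Besides the shell and the picture viewer there is one more tool, called after ">>>" as name([rows], argument=value, ...), one row to a line, values as JSON. servo_tool: Moves the arm, as the interface text tells. Its arguments: {"type":"object","properties":{"increments":{"type":"array","items":{"type":"object","properties":{"dx":{"type":"number","minimum":-1,"maximum":1},"dy":{"type":"number","minimum":-1,"maximum":1},"dz":{"type":"number","minimum":-1,"maximum":1},"rx":{"type":"number","minimum":-1,"maximum":1},"ry":{"type":"number","minimum":-1,"maximum":1},"rz":{"type":"number","minimum":-1,"maximum":1},"hand":{"type":"number"}}}}},"required":["increments"]}

```bash
mkdir -p pics; cat > h.py <<'E'
import numpy as np, cv2
from cell import robot, cams
E
python3 - <<'E'
from h import *
print(robot.state())
ims=[]
for n in ("side","top"):
    c=cams.camera(n); ims.append(c.pop("image")); print(n,c)
cv2.imwrite("pics/a_side.png",ims[0]);cv2.imwrite("pics/a_top.png",ims[1])
c=cams.camera("wrist");c.pop("image");print(c)
E
```

```text
{'clock': 0.0, 'joints': array([-6.99589390e+01,  1.38300228e+01,  2.12615994e-01,  7.65005833e+01,
       -7.91619154e-04,  8.99999837e+01]), 'qvel': array([ 0.01044405, -0.07307163,  0.09487405,  0.06861566,  0.07570334,
        0.06768862]), 'effort': array([ 1.38797430e-03, -3.72321868e+01,  2.52406669e+01,  1.70319871e-02,
        9.70013002e-05, -2.07050999e-05]), 'tool_pos': array([ 0.17125036, -0.46946467,  0.40382423]), 'tcp_rot': array([-1.79882010e+02,  7.91583821e-04,  2.00410790e+01]), 'contact_force': array([-0.70032093, -0.04931878, -0.13665341]), 'moment': array([-0.00059602,  0.00247613, -0.03163588]), 'grasp_force': 0.0, 'opening': 0.08556357012873744}
side {'fovy': 53.41574749630671, 'cx': 254.9840192016767, 'cy': 191.76414141830057, 'eye': array([0.17503112, 0.67186982, 0.65777738]), 'rotation': array([ 4.89277811e+01, -4.43529939e-02, -1.45713120e+02])}
top {'fovy': 56.61429129869576, 'cx': 256.93525826014076, 'cy': 195.30062776506355, 'eye': array([0.48672846, 0.0942867 , 0.90789654]), 'rotation': array([  4.39670743,   0.17516381, -88.53732094])}
{'fovy': 61.51992603894109, 'cx': 246.56558408710947, 'cy': 192.22340687720953, 'T_tool_cam': array([[ 4.96916059e-04,  9.49451171e-01,  3.13914364e-01,
         8.07018214e-02],
       [ 9.99999544e-01, -7.27732424e-04,  6.18100320e-04,
        -1.16255663e-03],
       [ 8.15301734e-04,  3.13913913e-01, -9.49451099e-01,
         3.04928519e-02],
       [ 0.00000000e+00,  0.00000000e+00,  0.00000000e+00,
         1.00000000e+00]])}
```

View pics/a_side.png

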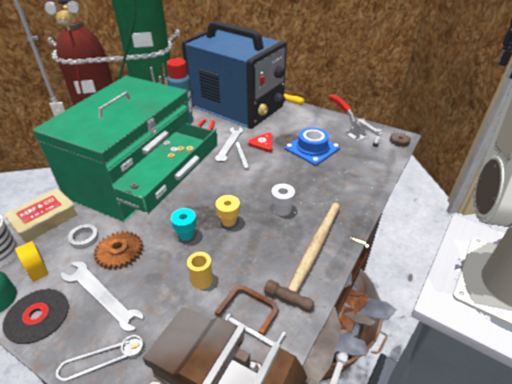

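View pics/a_top.png

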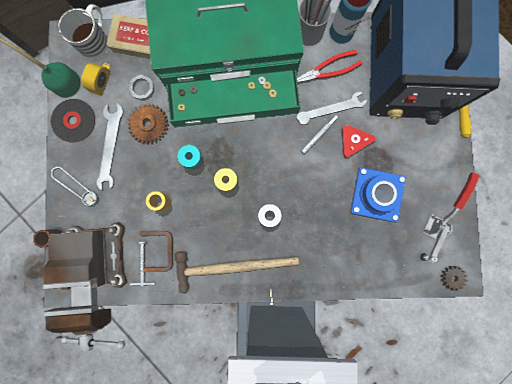

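The side view shows the brass taper at about (228,210), the straight sleeve at (200,270), the steel bush at (283,198) and the hub at (313,143). In the top view they are at about (225,180), (156,201), (269,215) and (383,193). The turquoise decoy is at (189,156).

```bash
cat > h.py <<'E'
import numpy as np, cv2
from scipy.spatial.transform import Rotation as R
from cell import robot, cams
def pose(c,s=None):
    if "eye" in c: return np.array(c["eye"]), R.from_euler("xyz",c["rotation"],degrees=True).as_matrix()
    Rt=R.from_euler("xyz",s["tcp_rot"],degrees=True).as_matrix(); T=c["T_tool_cam"]
    return s["tool_pos"]+Rt@T[:3,3], Rt@T[:3,:3]
def toplane(c,uv,z,s=None):
    e,M=pose(c,s); f=192/np.tan(np.radians(c["fovy"]/2))
    d=M@np.array([(uv[0]-c["cx"])/f,-(uv[1]-c["cy"])/f,-1]); return e+d*(z-e[2])/d[2]
def proj(c,p,s=None):
    e,M=pose(c,s); f=192/np.tan(np.radians(c["fovy"]/2)); q=M.T@(np.asarray(p)-e)
    return c["cx"]-f*q[0]/q[2], c["cy"]+f*q[1]/q[2]
def blob(im,lo,hi,near,r=40):
    m=cv2.inRange(cv2.cvtColor(im,cv2.COLOR_BGR2HSV),np.array(lo),np.array(hi))
    w=np.zeros_like(m); cv2.circle(w,tuple(int(v) for v in near),r,255,-1); m&=w
    cs=cv2.findContours(m,cv2.RETR_EXTERNAL,cv2.CHAIN_APPROX_NONE)[0]
    k=max(cs,key=cv2.contourArea); return cv2.minEnclosingCircle(k),cv2.fitEllipse(k),cv2.contourArea(k),k
E
python3 - <<'E'
from h import *
t=cams.camera("top"); im=t["image"]; s=cams.camera("side")
Y=((20,80,80),(35,255,255))
for n,p,z in (("taper",(225,180),.062),("straight",(156,201),.062)):
    b=blob(im,*Y,p,25); print(n,b[:3],toplane(t,b[1][0],z))
G=((0,0,110),(179,70,255))
for n,p,z in (("steel",(269,215),.062),("hub",(383,193),.05)):
    b=blob(im,*G,p,20); w=toplane(t,b[1][0],z);print(n,b[:3],w,"side",proj(s,w))
w=toplane(t,blob(im,*Y,(225,180),25)[1][0],.062);print(proj(s,w))
cr=lambda c,u,v,h:cv2.resize(c[v-h:v+h,u-h:u+h],(390,390),interpolation=cv2.INTER_CUBIC)
cv2.imwrite("pics/b.png",np.hstack([cr(im,383,193,35),cr(s["image"],313,143,35)]))
E
```

```text
taper (((225.16253662109375, 179.0758514404297), 11.578665733337402), ((225.1103515625, 178.97341918945312), (22.171430587768555, 22.527711868286133), 96.95976257324219), 391.0) [0.58886642 0.17553715 0.062     ]
straight (((158.0, 200.77777099609375), 12.425186157226562), ((157.59185791015625, 200.91415405273438), (18.802366256713867, 24.849857330322266), 99.12557220458984), 362.0) [0.53231315 0.33446431 0.062     ]
steel (((269.0, 215.0), 20.000099182128906), ((269.4180908203125, 215.0389404296875), (37.54332733154297, 39.605560302734375), 1.8733426332473755), 1159.5) [0.50553404 0.06776455 0.062     ] side (np.float64(283.04850688712065), np.float64(191.31356355157084))
hub (((383.8456115722656, 193.20506286621094), 12.569968223571777), ((383.98724365234375, 192.97207641601562), (23.7855167388916, 24.392845153808594), 115.57906341552734), 454.0) [ 0.5659855 -0.2076538  0.05     ] side (np.float64(313.93714842126406), np.float64(135.59927622764772))
(np.float64(227.6439087811512), np.float64(203.31000474822065))
```

View pics/b.png

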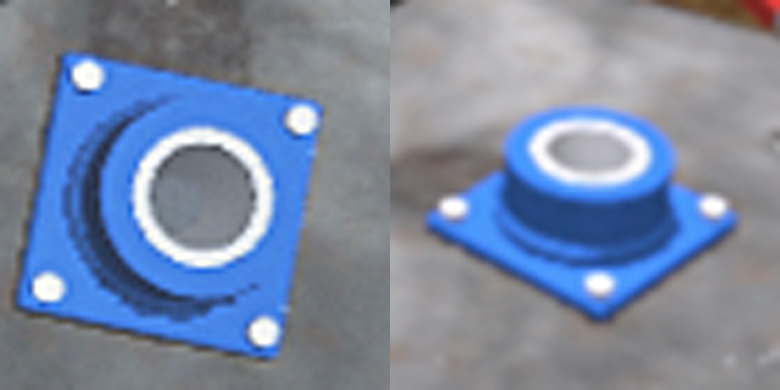

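Ring and collar agree between the two views to within 1 px. The taper is at (0.589, 0.176) and the hub at (0.566, -0.208). I'll move above the taper.

>>> servo_tool([
  {"dx": 0.0383, "dy": -0.0289, "hand": 1},
  {"dx": 0.0383, "dy": -0.0289, "hand": 1},
  {"dx": 0.0383, "dy": -0.0289, "hand": 1},
  {"dx": 0.0383, "dy": -0.0289, "hand": 1},
  {"dx": 0.0383, "dy": -0.0289, "hand": 1},
  {"dx": 0.0383, "dy": -0.0289, "hand": 1},
  {"dx": 0.0383, "dy": -0.0289, "hand": 1},
  {"dx": 0.0383, "dy": -0.0289, "hand": 1},
])

```text
schema error: expected keys dx, dy, dz, rx, ry, rz, hand
```

>>> servo_tool([
  {"dx": 0.0383, "dy": -0.0289, "hand": 1},
  {"dx": 0.0383, "dy": -0.0289, "hand": 1},
  {"dx": 0.0383, "dy": -0.0289, "hand": 1},
  {"dx": 0.0383, "dy": -0.0289, "hand": 1},
  {"dx": 0.0383, "dy": -0.0289, "hand": 1},
  {"dx": 0.0383, "dy": -0.0289, "hand": 1},
  {"dx": 0.0383, "dy": -0.0289, "hand": 1},
  {"dx": 0.0383, "dy": -0.0289, "hand": 1},
])

```text
schema error: expected keys dx, dy, dz, rx, ry, rz, hand
```

>>> servo_tool([
  {"dx": 0.0383, "dy": -0.0289, "hand": 1},
  {"dx": 0.0383, "dy": -0.0289, "hand": 1},
  {"dx": 0.0383, "dy": -0.0289, "hand": 1},
  {"dx": 0.0383, "dy": -0.0289, "hand": 1},
  {"hand": 1},
  {"hand": 1},
])

```text
schema error: expected keys dx, dy, dz, rx, ry, rz, hand
```

```bash
python3 - <<'E'
from h import *
s=robot.state(); c=cams.camera("wrist"); print(s["tool_pos"],s["tcp_rot"],s["joints"])
cv2.imwrite("pics/c.png",c["image"])
p=proj(c,(.5889,.1755,.062),s); print(p)
b=blob(c["image"],(20,80,80),(35,255,255),p,60); print(b[:3],toplane(c,b[1][0],.062,s))
E
```

```text
[ 0.17131606 -0.46962091  0.40426072] [-1.79941848e+02 -2.05339972e-03  2.00406714e+01] [-6.99587428e+01  1.38108741e+01  2.53034648e-01  7.65003124e+01
  2.05399327e-03  9.00005838e+01]
(np.float64(-901.1837686743274), np.float64(-1312.018961257342))Traceback (most recent call last):
  File "<stdin>", line 5, in <module>
  File "h.py", line 18, in blob
    k=max(cs,key=cv2.contourArea); return cv2.minEnclosingCircle(k),cv2.fitEllipse(k),cv2.contourArea(k),k
ValueError: max() iterable argument is empty
```

View pics/c.png

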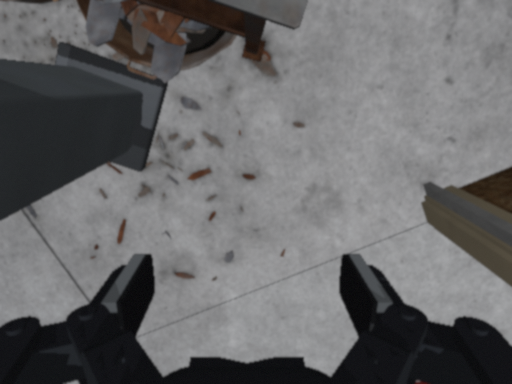

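The calls were refused because every key has to be present, so the arm hasn't moved. The wrist view shows only the floor and the open fingers. I'll resend with all the keys.

>>> servo_tool([
  {"dx": 0.0383, "dy": -0.0289, "dz": 0, "rx": 0, "ry": 0, "rz": 0, "hand": 1},
  {"dx": 0.0383, "dy": -0.0289, "dz": 0, "rx": 0, "ry": 0, "rz": 0, "hand": 1},
  {"dx": 0.0383, "dy": -0.0289, "dz": 0, "rx": 0, "ry": 0, "rz": 0, "hand": 1},
  {"dx": 0.0383, "dy": -0.0289, "dz": 0, "rx": 0, "ry": 0, "rz": 0, "hand": 1},
  {"dx": 0.0383, "dy": -0.0289, "dz": 0, "rx": 0, "ry": 0, "rz": 0, "hand": 1},
  {"dx": 0.0383, "dy": -0.0289, "dz": 0, "rx": 0, "ry": 0, "rz": 0, "hand": 1},
  {"dx": 0.0383, "dy": -0.0289, "dz": 0, "rx": 0, "ry": 0, "rz": 0, "hand": 1},
  {"dx": 0.0383, "dy": -0.0289, "dz": 0, "rx": 0, "ry": 0, "rz": 0, "hand": 1},
])

```text
clock: 0.97
tool_pos: [0.3387, -0.2103, 0.4049]
tcp_rot: [180.0, -0.0, 20.0]
contact_force: [0.8, -0.5, 0.0]
opening: 0.0858
grasp_force: 0.0
```

>>> servo_tool([
  {"dx": 0.0383, "dy": -0.0289, "dz": 0, "rx": 0, "ry": 0, "rz": 0, "hand": 1},
  {"dx": 0.0383, "dy": -0.0289, "dz": 0, "rx": 0, "ry": 0, "rz": 0, "hand": 1},
  {"dx": 0.0383, "dy": -0.0289, "dz": 0, "rx": 0, "ry": 0, "rz": 0, "hand": 1},
  {"dx": 0.0383, "dy": -0.0289, "dz": 0, "rx": 0, "ry": 0, "rz": 0, "hand": 1},
  {"dx": 0.0383, "dy": -0.0289, "dz": 0, "rx": 0, "ry": 0, "rz": 0, "hand": 1},
  {"dx": 0.0383, "dy": -0.0289, "dz": 0, "rx": 0, "ry": 0, "rz": 0, "hand": 1},
  {"dx": 0.0383, "dy": -0.0289, "dz": 0, "rx": 0, "ry": 0, "rz": 0, "hand": 1},
  {"dx": 0.0383, "dy": -0.0289, "dz": 0, "rx": 0, "ry": 0, "rz": 0, "hand": 1},
])

```text
clock: 1.63
tool_pos: [0.5057, 0.0477, 0.4047]
tcp_rot: [180.0, -0.0, 20.1]
contact_force: [0.2, -0.8, 0.5]
opening: 0.0853
grasp_force: 0.0
```

>>> servo_tool([
  {"dx": 0.0383, "dy": -0.0289, "dz": 0, "rx": 0, "ry": 0, "rz": 0, "hand": 1},
  {"dx": 0.0383, "dy": -0.0289, "dz": 0, "rx": 0, "ry": 0, "rz": 0, "hand": 1},
  {"dx": 0.0383, "dy": -0.0289, "dz": 0, "rx": 0, "ry": 0, "rz": 0, "hand": 1},
  {"dx": 0.0383, "dy": -0.0289, "dz": 0, "rx": 0, "ry": 0, "rz": 0, "hand": 1},
  {"dx": 0, "dy": 0, "dz": 0, "rx": 0, "ry": 0, "rz": 0, "hand": 1},
  {"dx": 0, "dy": 0, "dz": 0, "rx": 0, "ry": 0, "rz": 0, "hand": 1},
])

```text
clock: 2.13
tool_pos: [0.5892, 0.1767, 0.4028]
tcp_rot: [-180.0, 0.1, 20.2]
contact_force: [0.4, 0.2, -1.1]
opening: 0.0854
grasp_force: 0.0
```

```bash
python3 - <<'E'
from h import *
s=robot.state(); c=cams.camera("wrist"); print(s["tool_pos"],s["tcp_rot"],s["joints"])
cv2.imwrite("pics/d.png",c["image"])
p=proj(c,(.5889,.1755,.062),s); print(p)
b=blob(c["image"],(20,80,80),(35,255,255),p,60); print(b[:3],toplane(c,b[1][0],.062,s))
E
```

```text
[0.58919668 0.17672852 0.40278871] [-1.79996037e+02  1.40348181e-01  2.02236436e+01] [ 1.66975136e+01  2.73656988e+01  1.96667565e+01  8.24413840e+01
 -4.67607595e-03  1.76473881e+02]
(np.float64(249.03414351825413), np.float64(171.14327323902748))
(((248.1414337158203, 169.30677795410156), 27.96084976196289), ((247.9613800048828, 169.7303924560547), (52.93620681762695, 53.747920989990234), 23.175947189331055), 2219.5) [0.58988496 0.17699944 0.062     ]
```

View pics/d.png

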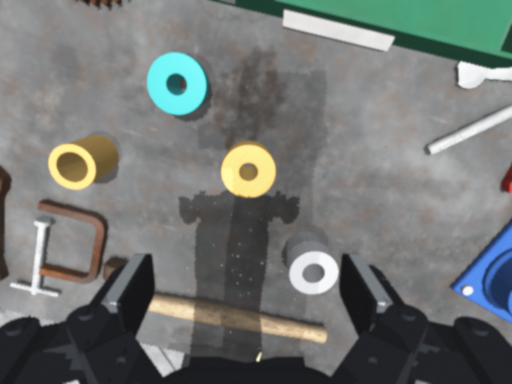

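The wrist view shows the brass taper at (248,170), directly under the tool, with the steel bush well clear at (313,270). I'll lower onto it.

>>> servo_tool([
  {"dx": 0, "dy": 0, "dz": 0.03, "rx": 0, "ry": 0, "rz": 0, "hand": 1},
  {"dx": 0, "dy": 0, "dz": 0.03, "rx": 0, "ry": 0, "rz": 0, "hand": 1},
  {"dx": 0, "dy": 0, "dz": 0.03, "rx": 0, "ry": 0, "rz": 0, "hand": 1},
  {"dx": 0, "dy": 0, "dz": 0.03, "rx": 0, "ry": 0, "rz": 0, "hand": 1},
  {"dx": 0, "dy": 0, "dz": 0.03, "rx": 0, "ry": 0, "rz": 0, "hand": 1},
  {"dx": 0, "dy": 0, "dz": 0.03, "rx": 0, "ry": 0, "rz": 0, "hand": 1},
  {"dx": 0, "dy": 0, "dz": 0.02, "rx": 0, "ry": 0, "rz": 0, "hand": 1},
  {"dx": 0, "dy": 0, "dz": 0, "rx": 0, "ry": 0, "rz": 0, "hand": 1},
])

```text
clock: 2.85
tool_pos: [0.5863, 0.1726, 0.2412]
tcp_rot: [-180.0, 0.4, 19.9]
contact_force: [-0.6, 0.1, -0.3]
opening: 0.0854
grasp_force: 0.0
```

>>> servo_tool([
  {"dx": 0, "dy": 0, "dz": 0.02, "rx": 0, "ry": 0, "rz": 0, "hand": 1},
  {"dx": 0, "dy": 0, "dz": 0.02, "rx": 0, "ry": 0, "rz": 0, "hand": 1},
  {"dx": 0, "dy": 0, "dz": 0, "rx": 0, "ry": 0, "rz": 0, "hand": 1},
  {"dx": 0, "dy": 0, "dz": 0, "rx": 0, "ry": 0, "rz": 0, "hand": 1},
])

```text
clock: 3.18
tool_pos: [0.5883, 0.1738, 0.2135]
tcp_rot: [180.0, 0.0, 20.0]
contact_force: [-0.4, 0.4, -0.0]
opening: 0.0853
grasp_force: 0.0
```

>>> servo_tool([
  {"dx": 0.0022, "dy": -0.0025, "dz": 0.006, "rx": 0, "ry": 0, "rz": 0, "hand": 1},
  {"dx": 0, "dy": 0, "dz": 0, "rx": 0, "ry": 0, "rz": 0, "hand": 1},
  {"dx": 0, "dy": 0, "dz": 0, "rx": 0, "ry": 0, "rz": 0, "hand": 1},
  {"dx": 0, "dy": 0, "dz": 0, "rx": 0, "ry": 0, "rz": 0, "hand": 1},
])

```text
clock: 3.52
tool_pos: [0.5898, 0.1773, 0.2088]
tcp_rot: [180.0, -0.1, 20.0]
contact_force: [-0.1, 0.2, 0.4]
opening: 0.0852
grasp_force: 0.0
```

>>> servo_tool([
  {"dx": 0, "dy": 0, "dz": 0, "rx": 0, "ry": 0, "rz": 0, "hand": -1},
  {"dx": 0, "dy": 0, "dz": 0, "rx": 0, "ry": 0, "rz": 0, "hand": -1},
  {"dx": 0, "dy": 0, "dz": 0, "rx": 0, "ry": 0, "rz": 0, "hand": -1},
  {"dx": 0, "dy": 0, "dz": 0, "rx": 0, "ry": 0, "rz": 0, "hand": -1},
  {"dx": 0, "dy": 0, "dz": 0, "rx": 0, "ry": 0, "rz": 0, "hand": -1},
  {"dx": 0, "dy": 0, "dz": 0, "rx": 0, "ry": 0, "rz": 0, "hand": -1},
  {"dx": 0, "dy": 0, "dz": 0, "rx": 0, "ry": 0, "rz": 0, "hand": -1},
  {"dx": 0, "dy": 0, "dz": 0, "rx": 0, "ry": 0, "rz": 0, "hand": -1},
])

```text
clock: 4.18
tool_pos: [0.5899, 0.1769, 0.2086]
tcp_rot: [180.0, -0.1, 20.0]
contact_force: [-0.6, -2.2, 5.6]
opening: 0.0522
grasp_force: 62.7
```

>>> servo_tool([
  {"dx": 0, "dy": 0, "dz": -0.005, "rx": 0, "ry": 0, "rz": 0, "hand": -1},
  {"dx": 0, "dy": 0, "dz": -0.01, "rx": 0, "ry": 0, "rz": 0, "hand": -1},
  {"dx": 0, "dy": 0, "dz": -0.02, "rx": 0, "ry": 0, "rz": 0, "hand": -1},
  {"dx": 0, "dy": 0, "dz": -0.03, "rx": 0, "ry": 0, "rz": 0, "hand": -1},
  {"dx": 0, "dy": 0, "dz": -0.03, "rx": 0, "ry": 0, "rz": 0, "hand": -1},
  {"dx": 0, "dy": 0, "dz": -0.03, "rx": 0, "ry": 0, "rz": 0, "hand": -1},
  {"dx": 0, "dy": 0, "dz": -0.02, "rx": 0, "ry": 0, "rz": 0, "hand": -1},
  {"dx": 0, "dy": 0, "dz": 0, "rx": 0, "ry": 0, "rz": 0, "hand": -1},
])

```text
clock: 4.85
tool_pos: [0.5904, 0.1778, 0.328]
tcp_rot: [-180.0, -0.4, 20.1]
contact_force: [1.3, 0.2, -3.4]
opening: 0.0523
grasp_force: 63.4
```

```bash
python3 - <<'E'
from h import *
s=robot.state(); c=cams.camera("side"); p=s["tool_pos"]; print(p,s["opening"],s["contact_force"])
u,v=map(int,proj(c,p-[0,0,.17])); print(u,v)
w=cams.camera("wrist")["image"]
a=cv2.resize(c["image"][max(v-50,0):v+50,u-50:u+50],(390,390)); b=cv2.resize(w[192:,100:400],(400,390//1)); 
cv2.imwrite("pics/e.png",np.hstack([a,b]))
E
```

```text
[0.59042928 0.1777726  0.32801985] 0.052318991117864345 [ 1.32496355  0.1565483  -3.40032144]
224 170
```

View pics/e.png

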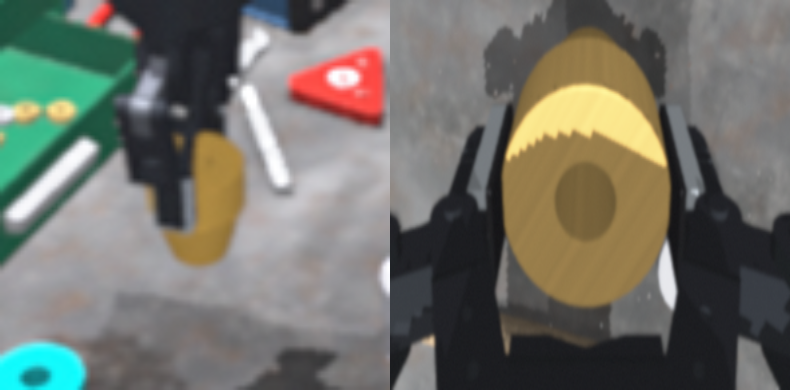

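The side and wrist crops show the bush held upright and centred between the pads. I'll carry it over to the hub.

>>> servo_tool([
  {"dx": -0.0081, "dy": 0.0185, "dz": 0, "rx": 0, "ry": 0, "rz": 0, "hand": -1},
  {"dx": -0.0161, "dy": 0.0369, "dz": 0, "rx": 0, "ry": 0, "rz": 0, "hand": -1},
  {"dx": -0.0161, "dy": 0.0369, "dz": 0, "rx": 0, "ry": 0, "rz": 0, "hand": -1},
  {"dx": -0.0161, "dy": 0.0369, "dz": 0, "rx": 0, "ry": 0, "rz": 0, "hand": -1},
  {"dx": -0.0161, "dy": 0.0369, "dz": 0, "rx": 0, "ry": 0, "rz": 0, "hand": -1},
  {"dx": -0.0161, "dy": 0.0369, "dz": 0, "rx": 0, "ry": 0, "rz": 0, "hand": -1},
  {"dx": -0.0161, "dy": 0.0369, "dz": 0, "rx": 0, "ry": 0, "rz": 0, "hand": -1},
  {"dx": -0.0161, "dy": 0.0369, "dz": 0, "rx": 0, "ry": 0, "rz": 0, "hand": -1},
])

```text
clock: 5.62
tool_pos: [0.5732, -0.0659, 0.3214]
tcp_rot: [-179.9, 0.3, 20.0]
contact_force: [0.1, -0.2, -2.9]
opening: 0.0524
grasp_force: 63.6
```

>>> servo_tool([
  {"dx": -0.0161, "dy": 0.0369, "dz": 0, "rx": 0, "ry": 0, "rz": 0, "hand": -1},
  {"dx": -0.0161, "dy": 0.0369, "dz": 0, "rx": 0, "ry": 0, "rz": 0, "hand": -1},
  {"dx": -0.0161, "dy": 0.0369, "dz": 0, "rx": 0, "ry": 0, "rz": 0, "hand": -1},
  {"dx": -0.0161, "dy": 0.0369, "dz": 0, "rx": 0, "ry": 0, "rz": 0, "hand": -1},
  {"dx": -0.0081, "dy": 0.0185, "dz": 0, "rx": 0, "ry": 0, "rz": 0, "hand": -1},
  {"dx": 0, "dy": 0, "dz": 0, "rx": 0, "ry": 0, "rz": 0, "hand": -1},
  {"dx": 0, "dy": 0, "dz": 0, "rx": 0, "ry": 0, "rz": 0, "hand": -1},
])

```text
clock: 6.2
tool_pos: [0.5644, -0.21, 0.3214]
tcp_rot: [-179.8, 0.2, 19.9]
contact_force: [-0.5, -0.2, -3.0]
opening: 0.0525
grasp_force: 63.9
```

```bash
python3 - <<'E'
from h import *
s=robot.state(); print(s["tool_pos"],s["tcp_rot"],s["opening"],s["contact_force"])
c=cams.camera("side"); w=cams.camera("wrist"); p=s["tool_pos"]
print(proj(c,p-[0,0,.207]), proj(c,(.566,-.2077,.05)))
x,y=map(int,proj(c,p-[0,0,.23])); 
cv2.imwrite("pics/f.png",np.hstack([cv2.resize(c["image"][y-50:y+50,x-50:x+50],(390,390)),cv2.resize(w["image"][92:],(400,390))]))
E
```

```text
[ 0.56443175 -0.21003434  0.32141036] [-179.80649903    0.19372447   19.87997006] 0.05249033455499471 [-0.54461028 -0.17393255 -3.01746116]
(np.float64(317.17186146455543), np.float64(115.88050066104637)) (np.float64(313.94011192215834), np.float64(135.59060563279849))
```

View pics/f.png

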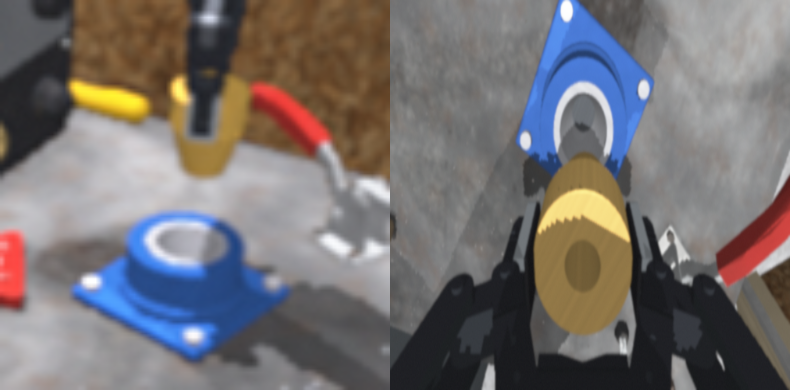

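The crops show the bush upright, with its foot about 3 px right of the bore, which agrees with the roughly 2 mm offset in the pose. I'll correct that and lower.

>>> servo_tool([
  {"dx": 0.0029, "dy": -0.002, "dz": 0.01, "rx": 0, "ry": 0, "rz": 0, "hand": -1},
  {"dx": 0, "dy": 0, "dz": 0.02, "rx": 0, "ry": 0, "rz": 0, "hand": -1},
  {"dx": 0, "dy": 0, "dz": 0.02, "rx": 0, "ry": 0, "rz": 0, "hand": -1},
  {"dx": 0, "dy": 0, "dz": 0.02, "rx": 0, "ry": 0, "rz": 0, "hand": -1},
  {"dx": 0, "dy": 0, "dz": 0.01, "rx": 0, "ry": 0, "rz": 0, "hand": -1},
  {"dx": 0, "dy": 0, "dz": 0, "rx": 0, "ry": 0, "rz": 0, "hand": -1},
  {"dx": 0, "dy": 0, "dz": 0, "rx": 0, "ry": 0, "rz": 0, "hand": -1},
])

```text
clock: 6.88
tool_pos: [0.5673, -0.2055, 0.2594]
tcp_rot: [-179.9, 0.1, 20.1]
contact_force: [0.8, 0.1, -3.9]
opening: 0.0522
grasp_force: 63.8
```

>>> servo_tool([
  {"dx": 0, "dy": 0, "dz": 0.005, "rx": 0, "ry": 0, "rz": 0, "hand": -1},
  {"dx": 0, "dy": 0, "dz": 0, "rx": 0, "ry": 0, "rz": 0, "hand": -1},
])

```text
clock: 7.05
tool_pos: [0.5677, -0.2063, 0.2565]
tcp_rot: [179.9, -0.1, 20.1]
contact_force: [-0.5, -0.2, -3.8]
opening: 0.0522
grasp_force: 63.8
```

>>> servo_tool([
  {"dx": 0, "dy": 0, "dz": 0, "rx": 0, "ry": 0, "rz": 0, "hand": -1},
  {"dx": 0, "dy": 0, "dz": 0, "rx": 0, "ry": 0, "rz": 0, "hand": -1},
])

```text
clock: 7.22
tool_pos: [0.5675, -0.2065, 0.2566]
tcp_rot: [180.0, -0.1, 20.0]
contact_force: [0.2, 0.2, -4.2]
opening: 0.0528
grasp_force: 63.8
```

>>> servo_tool([
  {"dx": -0.002, "dy": 0.0008, "dz": 0.005, "rx": 0, "ry": 0, "rz": 0, "hand": -1},
  {"dx": 0, "dy": 0, "dz": 0.005, "rx": 0, "ry": 0, "rz": 0, "hand": -1},
  {"dx": 0, "dy": 0, "dz": 0.005, "rx": 0, "ry": 0, "rz": 0, "hand": -1},
  {"dx": 0, "dy": 0, "dz": 0.003, "rx": 0, "ry": 0, "rz": 0, "hand": -1},
  {"dx": 0, "dy": 0, "dz": 0, "rx": 0, "ry": 0, "rz": 0, "hand": -1},
  {"dx": 0, "dy": 0, "dz": 0, "rx": 0, "ry": 0, "rz": 0, "hand": -1},
])

```text
clock: 7.72
tool_pos: [0.5659, -0.2075, 0.241]
tcp_rot: [-180.0, 0.0, 20.0]
contact_force: [0.7, 0.6, -4.4]
opening: 0.0523
grasp_force: 63.8
```

>>> servo_tool([
  {"dx": 0, "dy": 0, "dz": 0.002, "rx": 0, "ry": 0, "rz": 0, "hand": -1},
  {"dx": 0, "dy": 0, "dz": 0.002, "rx": 0, "ry": 0, "rz": 0, "hand": -1},
  {"dx": 0, "dy": 0, "dz": 0.002, "rx": 0, "ry": 0, "rz": 0, "hand": -1},
  {"dx": 0, "dy": 0, "dz": 0, "rx": 0, "ry": 0, "rz": 0, "hand": -1},
  {"dx": 0, "dy": 0, "dz": 0, "rx": 0, "ry": 0, "rz": 0, "hand": -1},
])

```text
clock: 8.13
tool_pos: [0.5661, -0.2075, 0.2366]
tcp_rot: [-180.0, -0.0, 20.0]
contact_force: [0.6, -0.6, -3.2]
opening: 0.0523
grasp_force: 63.8
```

>>> servo_tool([
  {"dx": 0, "dy": 0, "dz": 0.001, "rx": 0, "ry": 0, "rz": 0, "hand": -1},
  {"dx": 0, "dy": 0, "dz": 0.001, "rx": 0, "ry": 0, "rz": 0, "hand": -1},
  {"dx": 0, "dy": 0, "dz": 0, "rx": 0, "ry": 0, "rz": 0, "hand": -1},
])

```text
clock: 8.38
tool_pos: [0.5663, -0.2075, 0.2352]
tcp_rot: [180.0, -0.1, 20.1]
contact_force: [1.7, 1.2, -3.5]
opening: 0.0521
grasp_force: 63.8
```

>>> servo_tool([
  {"dx": 0, "dy": 0, "dz": 0.001, "rx": 0, "ry": 0, "rz": 0, "hand": -1},
  {"dx": 0, "dy": 0, "dz": 0, "rx": 0, "ry": 0, "rz": 0, "hand": -1},
])

```text
clock: 8.55
tool_pos: [0.5664, -0.2074, 0.2345]
tcp_rot: [180.0, -0.1, 20.1]
contact_force: [1.4, 1.8, -2.9]
opening: 0.0526
grasp_force: 63.8
```

>>> servo_tool([
  {"dx": 0, "dy": 0, "dz": 0.001, "rx": 0, "ry": 0, "rz": 0, "hand": -1},
  {"dx": 0, "dy": 0, "dz": 0, "rx": 0, "ry": 0, "rz": 0, "hand": -1},
])

```text
clock: 8.72
tool_pos: [0.5665, -0.2074, 0.2338]
tcp_rot: [180.0, -0.1, 20.1]
contact_force: [2.5, 1.7, -1.5]
opening: 0.0521
grasp_force: 63.8
```

Light one-sided contact, about 3 N. I'll ease toward the free side and then release.

>>> servo_tool([
  {"dx": 0.001, "dy": -0.0003, "dz": 0, "rx": 0, "ry": 0, "rz": 0, "hand": -1},
  {"dx": 0, "dy": 0, "dz": 0, "rx": 0, "ry": 0, "rz": 0, "hand": -1},
  {"dx": 0, "dy": 0, "dz": 0.001, "rx": 0, "ry": 0, "rz": 0, "hand": -1},
  {"dx": 0, "dy": 0, "dz": 0, "rx": 0, "ry": 0, "rz": 0, "hand": -1},
])

```text
clock: 9.05
tool_pos: [0.5669, -0.207, 0.2327]
tcp_rot: [180.0, -0.0, 20.0]
contact_force: [2.2, 1.6, -2.6]
opening: 0.0527
grasp_force: 63.8
```

Now I'll open the fingers.

>>> servo_tool([
  {"dx": 0, "dy": 0, "dz": 0, "rx": 0, "ry": 0, "rz": 0, "hand": 1},
  {"dx": 0, "dy": 0, "dz": 0, "rx": 0, "ry": 0, "rz": 0, "hand": 1},
  {"dx": 0, "dy": 0, "dz": 0, "rx": 0, "ry": 0, "rz": 0, "hand": 1},
  {"dx": 0, "dy": 0, "dz": 0, "rx": 0, "ry": 0, "rz": 0, "hand": 1},
  {"dx": 0, "dy": 0, "dz": 0, "rx": 0, "ry": 0, "rz": 0, "hand": 1},
  {"dx": 0, "dy": 0, "dz": 0, "rx": 0, "ry": 0, "rz": 0, "hand": 1},
  {"dx": 0, "dy": 0, "dz": 0, "rx": 0, "ry": 0, "rz": 0, "hand": 1},
  {"dx": 0, "dy": 0, "dz": 0, "rx": 0, "ry": 0, "rz": 0, "hand": 1},
])

```text
clock: 9.72
tool_pos: [0.5667, -0.2071, 0.2327]
tcp_rot: [180.0, 0.0, 20.0]
contact_force: [0.1, 0.6, 0.1]
opening: 0.0853
grasp_force: 0.0
```

>>> servo_tool([
  {"dx": 0, "dy": 0, "dz": -0.01, "rx": 0, "ry": 0, "rz": 0, "hand": 1},
  {"dx": 0, "dy": 0, "dz": -0.02, "rx": 0, "ry": 0, "rz": 0, "hand": 1},
  {"dx": 0, "dy": 0, "dz": -0.03, "rx": 0, "ry": 0, "rz": 0, "hand": 1},
  {"dx": 0, "dy": 0, "dz": -0.03, "rx": 0, "ry": 0, "rz": 0, "hand": 1},
  {"dx": 0, "dy": 0, "dz": -0.03, "rx": 0, "ry": 0, "rz": 0, "hand": 1},
  {"dx": 0, "dy": 0, "dz": -0.03, "rx": 0, "ry": 0, "rz": 0, "hand": 1},
  {"dx": 0, "dy": 0, "dz": 0, "rx": 0, "ry": 0, "rz": 0, "hand": 1},
  {"dx": 0, "dy": 0, "dz": 0, "rx": 0, "ry": 0, "rz": 0, "hand": 1},
])

```text
clock: 10.38
tool_pos: [0.5672, -0.2072, 0.3553]
tcp_rot: [179.8, -0.2, 20.0]
contact_force: [0.9, 0.3, -0.0]
opening: 0.0853
grasp_force: 0.0
```

```bash
python3 - <<'E'
from h import *
s=robot.state(); w=cams.camera("wrist"); c=cams.camera("side")["image"]
p=proj(w,(.566,-.2077,.084),s); b=blob(w["image"],(18,80,80),(35,255,255),p,60)
print(s["tool_pos"],p,b[:3],toplane(w,b[1][0],.084,s))
cv2.imwrite("pics/g.png",np.hstack([cv2.resize(c[85:175,268:358],(390,390),interpolation=cv2.INTER_CUBIC),cv2.resize(w["image"][92:],(400,390))]))
E
```

```text
[ 0.56719016 -0.20718769  0.35534633] (np.float64(247.21599960299955), np.float64(196.30388021148968)) (((245.91015625, 191.90536499023438), 34.957679748535156), ((245.9748077392578, 192.2769012451172), (65.82952117919922, 68.79408264160156), 178.56060791015625), 3551.0) [ 0.56880694 -0.20563272  0.084     ]
```

View pics/g.png

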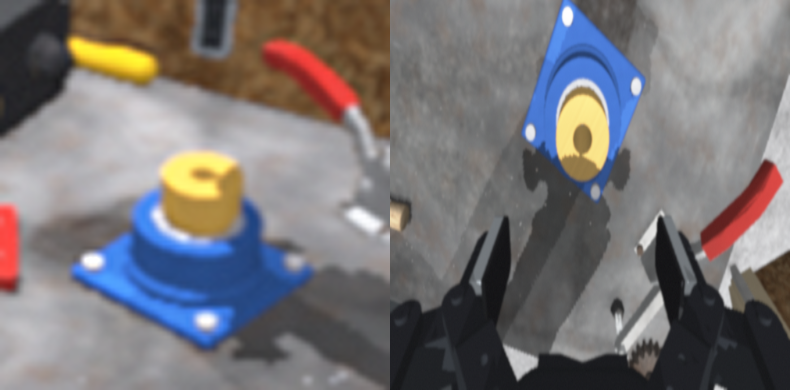

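The side crop shows the bush upright with its top at about (314,125), where a foot height of 22 mm projects. The steel ring is visible under the collar and the fingers are clear. I'll hand in.

```bash
python3 -c "
from cell import robot; print(robot.hand_in())"
```

```text
the job is handed in; nothing more can be done
None
```

I handed the job in with the brass tapered bush upright in the hub's bore, released with a gap under its collar; the steel bush and straight sleeve were not touched, and hand-in returned no verdict.

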